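# Pump up the bench lift and slide the valve block across

## Task

Pump the red-ended lever of the bench lift through full strokes until its yellow platform is as high as it goes, level with the top of the green stand. Then slide the bare aluminium valve block across from the stand so that it rests wholly on the platform. Raise the platform with the lever only, not by lifting or prying it by hand; slide the block rather than lifting or tipping it, and leave the blue casing and the other things where they are.

Things in the scene. Friction and masses are not known exactly. Their poses are not given: they have to be found in the camera images.
- station: Fixed bench lift and green stand, one unit, turned up to 0.2 rad. Origin on the table at its middle; x away from the robot, y left, z up. Stand: flat steel top at z 135 mm, x -120 to 120, y 2 to 217. Right of it, 6 mm gap, the platform; then at y -245 the lever (front) and green mast (x 128 to 156, 257 high).
- platform: Yellow platform 220 (x) by 169 (y) by 10 mm, origin at centre of top face, at x 0, y -88.5 of the station, same axes; 10 mm lip along its right edge (free face y -78 to 84). Moves only up, by ratchet; stays put. Top is at z 34 to 79 mm at start, 128-134 fully up (1-7 under the stand's top). Full strokes add about 20 mm each (the first 5 to 28): 3 to 5 in all; more do nothing, short ones gain little.
- lever (a joint): Pump lever angle, rad: 0 = raised (a spring returns it), 0.80 = down at its hard stop; 0.72 or more makes a full stroke. Hinge along y at x 40, y -245, z 105 mm of the station; the lever points to the front (-x), 0.42 rad above level at 0, 0.38 rad below level at 0.80. Pushing the palm plate down takes 5 N idle, up to 18 N while lifting; pushed from above with shut fingers, no grasp needed.
- palm (a point): Centre of the upper face of the red palm plate at the lever's end, 190 mm from the hinge. The plate is 60 mm along the lever, 56 mm wide, 10 mm thick. It is about 187 mm above the table with the lever raised and 40 mm with it fully down; the plate tilts with the lever.
- valve_block: The bare aluminium valve block with two brass ports on top, 70 (x) by 90 (y) by 55 mm high, about 0.4 to 0.85 kg, loose on the stand's top. Origin at the centre of its underside. It stands in the front or the rear half of the stand, its x axis within 0.2 rad of the station's x axis.
- corner_a (a point): Corner of the valve block's underside, at x 35, y 45 mm of the block
- corner_b (a point): Corner of the valve block's underside, at x 35, y -45 mm of the block
- corner_c (a point): Corner of the valve block's underside, at x -35, y 45 mm of the block
- corner_d (a point): Corner of the valve block's underside, at x -35, y -45 mm of the block
- pump_casing: Blue painted casing of the same size as the valve block (70 by 90 by 55 mm), loose on the other half of the stand; centres 108 to 131 mm apart. Origin at the centre of its underside. To be left alone.
- wrench: Steel wrench 170 mm long lying on the table in front of the stand; bystander. Origin at its underside's centre.
- bearing: Steel bearing ring, 64 mm across, 18 mm high, lying on the table in front of the platform; bystander. Origin at its underside's centre.
- oil_bottle: Yellow closed oil bottle, 68 mm across, 190 mm high, on the left of the table; bystander. Origin at its underside's centre.
- bolt_jar: Clear jar with red cap, 66 mm across, 85 mm high, on the left of the table; bystander. Origin at its underside's centre.
- screwdriver: Screwdriver with orange handle, 190 mm long, lying on the right of the table; bystander.
- gear: Brass gear blank with a hub, 90 mm across, 36 mm high, on the right of the table; bystander.
Mind the look-alikes: they are no part of the job. What is meant by the valve_block is not orange or purple, and is the larger of those in its own colour.

How it is judged:
By the outcome, as a careful person would: the job done as asked, in the order asked, and still so for the second after the job is handed in, with the robot touching nothing.
It also fails if it takes over 72 s, if anything falls off the work surface, if the arm or the gripper's body presses on something with over 40 N, if the wrist force passes 120 N, or if a joint passes its speed limit or range.

## Robot

A 6-joint arm with a two-finger parallel gripper is mounted at the origin on the work surface. World frame = base frame: x ahead of the robot, y to its left, z up, the work surface at z = 0. Lengths are in m, angles in rad, forces in N, time in s.
With the tool pointing down it reaches from about 0.35 to 0.85 m from the base axis. Payload 8.1 kg.
Tool frame: the origin (TCP) lies at the very end of the fingers, on their centre line; the grasp point (between the pads) lies 19 mm behind it; z points along the fingers, y is the direction in which the jaws open and shut (so a half turn about z gives the same grasp; the last joint's range is limited). The gripper opens to 85 mm and grips with 20 to 120 N. Pads are 22 mm wide; open, the fingers measure 114 mm over their backs; the gripper's body (76 mm by 85 mm) begins 54 mm behind the grasp point. The pads swing forward as they close: fully open they stand 13 mm farther back than shut.
Start: joints at [1.176, 0.13, 1.488, -0, 1.523, -0.085], TCP at [0.183, 0.571, 0.231] pointing down, gripper open.
Joint ranges: [-2.96, 2.96], [-0.89, 2.26], [0.02, 2.5], [-1.34, 4.48], [0, 2.73], [-2.66, 2.66]. Speed limits (rad/s): [2.39, 2.39, 2.79, 3.14, 3.14, 3.14].

## Interface

Orientations are given as a rotation vector (axis times angle).
In Python, from rig import observe, imaging, ticket gives the robot as it stands.
- The arm moves only by the tool arm_command, never from a script. Its argument "moves" is a list of rows, each a list of 7 numbers: the shift along the tool's x, y, z each as a share of 25 cm, from -1 to 1, then the turn, a rotation vector about the tool's x, y, z each as a share of pi rad, from -1 to 1, then the opening in per cent of the stroke, from 0 (shut) to 100 (fully open). In form: [[tx, ty, tz, wx, wy, wz, grip], ...]. A call has exactly 10 rows; each row is the pose to reach, as a shift and turn from the pose measured when the call began, along the tool's axes at that moment, turning the shorter way round; what a row does not reach only later rows make up. A row lasts 1/10 s, in which the tool goes at most 50 mm and 8.59 degrees, less where a joint would pass 70% of its speed; a pose out of reach is approached as far as the arm can. A call with a number of a shift or a turn outside -1 to 1 is refused whole. A call with a gripper value outside its range is refused whole. The fingers move at their own pace and stop on an object; the grip force is fixed at half the most. Time passes only in rows, so rows that repeat a pose let the fingers close, or fill a call up. It gives the time, the measured TCP pose, the force and the opening at its end, in the units of the state.
- observe(): the state, without advancing time (a new reading comes with each control period).
- imaging.grab_frame(name): name is "scene" or "side" or "wrist"; returns a dict with "image" (400x640x3 uint8, red, green, blue), "range_z" (400x640 float32, m along the optical axis (not along the pixel's ray), 0 where there is no reading), "camera_matrix" (3x3 intrinsics, pixels), "rvec" (rotation vector, rad) and "tvec" (3), from world to camera coordinates, as OpenCV has them; the wrist camera has in their place "mount" (4x4, takes a point from camera to tool coordinates, whose origin is the TCP and whose axes are the flange's). Camera axes: x right, y down, z forward; pixel columns grow to the right and rows downward; lengths in m; the calibration is good to about 2 mm. The wrist camera is an equidistant fisheye: a pixel r from the principal point sees the ray r / f radians off the axis. A picture is of the moment at which its call begins: read the wrist's pose just before it.
- ticket.sign_off(): hands the job in, once; it reports no verdict.
The state is a dict: "t": time; "qpos": joint angles; "qvel": joint speeds; "tau": joint torques, N m; "eef_pos": TCP position; "ee_rot": TCP orientation; "force": force on the tool from outside, world axes, zero at the start; "torque": the same for the moment, N m; "grip_width": finger opening in m.
Only numpy, scipy, OpenCV 4.12 (cv2) and the standard library are available. Lean on these libraries where they do the work, as an engineer would, in place of code of your own. Each camera call takes 0.05 s, during which the arm holds its last target.

## Working session

There is one attempt and no reset: what is moved stays moved. The work goes in short steps, Python scripts to look and compute and a tool call to move; the robot and the scene stay as the last step left them, time stands still between calls to the robot, and variables do not carry over. Pictures are saved under pics/ and viewed, and the job is handed in when it is done.

Besides the shell and the picture viewer there is one more tool, called after "Call:" as a command line: name --pt "numbers of a row" for each row, then --argument value for the rest. arm_command: Moves the arm, as the interface text tells. Its arguments: {"type":"object","properties":{"moves":{"type":"array","items":{"type":"array","items":{"type":"number"}}}},"required":["moves"]}

```bash
ls; mkdir -p pics; cat > h.py <<'E'
import numpy as np, cv2
from rig import observe, imaging, ticket
from scipy.spatial.transform import Rotation as R
def grab(n,save=None):
    f=imaging.grab_frame(n)
    if save: cv2.imwrite('pics/'+save,f['image'][:,:,::-1])
    return f
def world(f):
    K=f['camera_matrix'];z=f['range_z'];v,u=np.mgrid[:z.shape[0],:z.shape[1]]
    P=np.stack([(u-K[0,2])/K[0,0]*z,(v-K[1,2])/K[1,1]*z,z],-1)
    Rm=R.from_rotvec(np.ravel(f['rvec'])).as_matrix()
    return (P-np.ravel(f['tvec']))@Rm
E
python3 - <<'E'
from h import *
import pickle
for n in('scene','side'):
    f=grab(n,n+'0.png'); pickle.dump(f,open(n+'0.pkl','wb'))
    print(n,f['camera_matrix'].tolist(), f['rvec'],f['tvec'])
s=observe();print(s)
E
```

```text
pics
scene [[489.610163726751, 0.0, 317.7934887826162], [0.0, 489.610163726751, 207.40605335313708], [0.0, 0.0, 1.0]] [ 2.11837844  1.1871654  -0.49965853] [-0.29303315 -0.25904132  2.16928338]
side [[391.6721026912508, 0.0, 315.9810937416771], [0.0, 391.6721026912508, 196.48163913191436], [0.0, 0.0, 1.0]] [ 2.45799372 -0.16186566  0.0387313 ] [-0.56034701  0.12616876  1.33598315]
{'t': 0.1, 'qpos': array([ 1.17561657e+00,  1.31085039e-01,  1.48915058e+00, -6.48133620e-06,
        1.52298516e+00, -8.53630252e-02]), 'qvel': array([ 0.0006177 , -0.0003689 , -0.00193811, -0.00023713, -0.0008825 ,
       -0.00074056]), 'tau': array([ 1.20103516e-03, -5.70958328e+01, -5.01938331e+01, -1.29084228e-04,
        8.22515110e-03,  7.30035117e-05]), 'eef_pos': array([0.18270514, 0.57100262, 0.23036056]), 'ee_rot': array([-4.84655503e-01, -3.10359672e+00,  2.48609701e-03]), 'force': array([ 0.86025613,  0.00420852, -0.1220254 ]), 'torque': array([-0.02436958,  0.00473438,  0.03498565]), 'grip_width': 0.08531948025268593}
```

View pics/scene0.png

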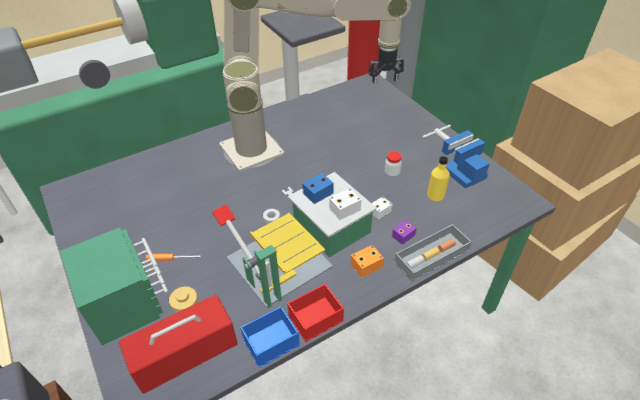

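View pics/side0.png

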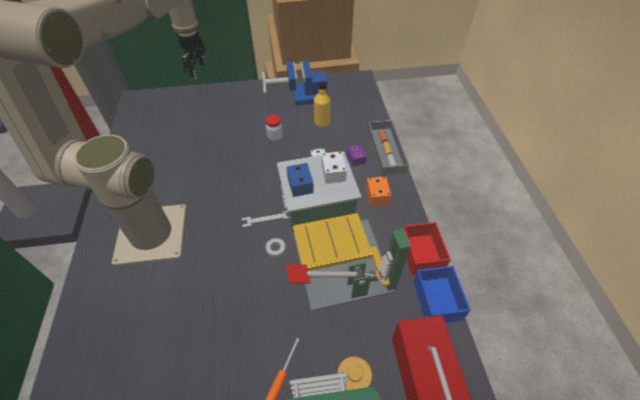

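The scene view has five candidates for the valve block:
- a large bare block on the stand at (345,203)
- a small bare one on the table at (382,207)
- an orange one at (367,260)
- a purple one at (404,231)
- the blue casing at (318,187)

I choose the large bare one on the stand at (345,203). Next I'll check it in a crop and measure it.

```bash
cat > m.py <<'E'
from h import *
import pickle
def rect(P):
    r=cv2.minAreaRect((P[:,:2]*1000).astype(np.float32)); return np.round(r[0],1),np.round(r[1],1),round(r[2],2)
for n in('scene','side'):
    f=pickle.load(open(n+'0.pkl','rb'));W=world(f);im=f['image'].astype(int);r,g,b=im[...,0],im[...,1],im[...,2]
    hsv=cv2.cvtColor(f['image'],cv2.COLOR_RGB2HSV).astype(int)
    z=W[...,2];ok=f['range_z']>0
    reg=ok&(W[...,0]>.3)&(W[...,0]<.95)&(abs(W[...,1])<.5)
    print(n)
    def show(name,m):
        m=cv2.morphologyEx(m.astype(np.uint8),cv2.MORPH_OPEN,np.ones((2,2)))
        k,l,st,c=cv2.connectedComponentsWithStats(m)
        for i in range(1,k):
            if st[i,4]>60:
                P=W[l==i];print(name,np.round(c[i]),st[i,4],'med',np.round(np.median(P,0)*1000,1),'rect',*rect(P))
    show('stand',reg&(abs(z-.135)<.006)&(hsv[...,1]<60))
    show('blocktop',reg&(abs(z-.190)<.008)&(hsv[...,1]<60))
    show('bluetop',reg&(abs(z-.190)<.008)&(hsv[...,1]>120))
    show('yellow',reg&(hsv[...,0]>18)&(hsv[...,0]<32)&(hsv[...,1]>120)&(z<.16)&(z>.02))
    show('red',reg&((hsv[...,0]<8)|(hsv[...,0]>172))&(hsv[...,1]>130)&(z>.1))
    show('gmast',reg&(z>.24)&(z<.27))
    if n=='scene': a=f['image'][160:300,220:420]
    else: a=f['image'][140:300,240:420]
    cv2.imwrite(f'pics/{n}_crop.png',cv2.resize(a,None,fx=3.5,fy=3.5,interpolation=cv2.INTER_CUBIC)[:,:,::-1])
E
python3 m.py
```

```text
scene
stand [339. 184.] 240 med [523.1 122.6 135.7] rect [1053.1 -210.3] [  84.7 1381.3] 57.94
stand [330. 213.] 1377 med [632.7  -5.4 134.7] rect [1018.4 -309.9] [ 306.2 1304.4] 49.92
blocktop [345. 200.] 373 med [646.5  66.8 189.4] rect [634.2  88.1] [ 85.8 144.7] 14.89
bluetop [318. 185.] 309 med [532.2  27.  188.5] rect [1034.6 -298.3] [ 102.7 1317.9] 57.14
bluetop [222. 214.] 142 med [ 477.8 -318.2  188. ] rect [ 941.1 -449.4] [  58.4 1387.6] 73.98
yellow [438. 183.] 455 med [674.6 472.9  90.7] rect [1089.   -26.3] [  62.1 1575.6] 39.69
yellow [289. 245.] 2225 med [ 619.9 -146.3   59.7] rect [1066.2 -297. ] [ 245. 1244.] 71.27
red [224. 215.] 260 med [ 483.  -314.5  184.6] rect [ 941.5 -447.3] [  64.9 1387.5] 73.54
red [219. 315.] 642 med [ 796.  -475.8  128.7] rect [1135.1 -517.5] [ 65.4 978.2] 82.62
gmast [266. 254.] 198 med [ 760.2 -286.9  255.5] rect [1097.2 -429.1] [  58.8 1099.1] 67.44
side
stand [318. 187.] 2177 med [577.6   0.7 134.4] rect [ 604.6 -257.2] [ 285.8 1092.3] 1.6
blocktop [334. 164.] 421 med [632.7  62.2 189. ] rect [ 583.8 -324.5] [985.3  81.9] 82.26
bluetop [300. 176.] 349 med [517.   21.3 189.3] rect [523.5  26.1] [75.6 82.5] 5.99
bluetop [296. 274.] 247 med [ 474.5 -317.5  188.6] rect [ 474.3 -528.6] [ 39.6 557. ] 0.27
yellow [323. 109.] 428 med [653.7 467.9  85.2] rect [563.7 -77.4] [1468.4   63.3] 80.75
yellow [334. 243.] 3193 med [ 602.4 -158.    59.6] rect [ 612.  -413.5] [789.4 264.2] 89.56
red [298. 274.] 390 med [ 479.6 -317.2  186.1] rect [ 466.6 -519.7] [572.2  59.8] 86.1
red [422. 328.] 891 med [ 774.9 -479.9  129.4] rect [ 653.7 -586.9] [554.9 105.7] 40.48
gmast [401. 240.] 260 med [ 752.1 -292.3  255.9] rect [ 790.4 -229.4] [199.   50.9] 57.67
```

View pics/scene_crop.png

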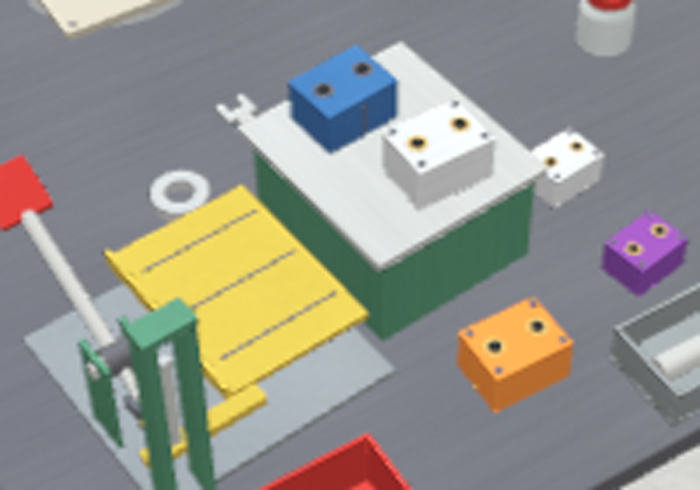

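View pics/side_crop.png

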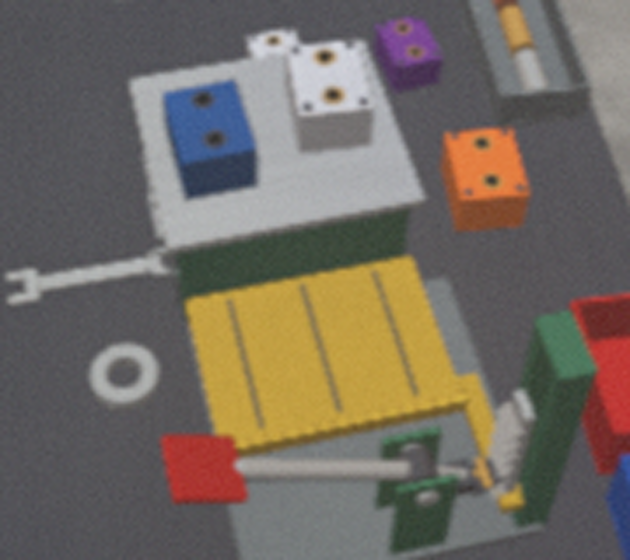

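```bash
cat > m2.py <<'E'
from h import *
import pickle,sys
def ray(f,uv,zp):
    K=f['camera_matrix'];Rm=R.from_rotvec(np.ravel(f['rvec'])).as_matrix()
    d=np.c_[(uv[:,0]-K[0,2])/K[0,0],(uv[:,1]-K[1,2])/K[1,1],np.ones(len(uv))]@Rm
    o=-Rm.T@np.ravel(f['tvec']); s=(zp-o[2])/d[:,2]; return o+d*s[:,None]
def masks(f):
    W=world(f);hsv=cv2.cvtColor(f['image'],cv2.COLOR_RGB2HSV).astype(int);z=W[...,2]
    reg=(f['range_z']>0)&(W[...,0]>.3)&(W[...,0]<.95)&(abs(W[...,1])<.4)
    H,S=hsv[...,0],hsv[...,1]
    return W,dict(block=reg&(abs(z-.190)<.007)&(S<80)&(W[...,1]>-.2),
      blue=reg&(abs(z-.190)<.007)&(S>100)&(H>95)&(H<130),
      stand=reg&(abs(z-.135)<.005)&(W[...,1]>-.07),
      yellow=reg&(H>18)&(H<32)&(S>100)&(z>.02)&(z<.17),
      palm=reg&((H<8)|(H>172))&(S>130)&(z>.03)&(z<.22)&(W[...,0]<.6)&(W[...,1]<-.2),
      mast=reg&(abs(z-.257)<.006)&(W[...,1]<0))
def meas(f,keys):
    W,M=masks(f)
    for k in keys:
        m=M[k].astype(np.uint8);n,l,st,c=cv2.connectedComponentsWithStats(m)
        i=1+np.argmax(st[1:,4]);P=W[l==i]
        med=np.median(P,0);Q=P[np.all(abs(P-med)<.25,1)]
        r=cv2.minAreaRect((Q[:,:2]*1000).astype(np.float32))
        print(k,'px',np.round(c[i]),st[i,4],'zmed %.1f'%(med[2]*1000),'rect c',np.round(r[0],1),'size',np.round(r[1],1),'ang %.1f'%r[2])
        print('   corners',np.round(cv2.boxPoints(r)).astype(int).tolist())
if __name__=='__main__':
    for n in('scene','side'):
        print(n);meas(pickle.load(open(n+'0.pkl','rb')),['block','blue','stand','yellow','palm','mast'])
E
python3 m2.py
```

```text
scene
block px [344. 199.] 384 zmed 189.8 rect c [636.7  68.3] size [75.2 95.1] ang 0.5
   corners [[599, 116], [600, 20], [675, 21], [674, 116]]
blue px [317. 184.] 320 zmed 189.4 rect c [520.2  29. ] size [75.5 92.1] ang 5.9
   corners [[478, 71], [487, -21], [562, -13], [553, 79]]
stand px [330. 208.] 1581 zmed 135.0 rect c [578.8  49.6] size [245.2 218.9] ang 5.6
   corners [[446, 147], [467, -71], [711, -47], [690, 170]]
yellow px [288. 244.] 2277 zmed 59.8 rect c [ 619.  -157.3] size [270.  234.5] ang 5.4
   corners [[474, -53], [496, -287], [765, -261], [742, -28]]
palm px [223. 214.] 264 zmed 186.6 rect c [ 482.1 -314.7] size [59.4 56.8] ang 5.1
   corners [[450, -289], [455, -346], [514, -340], [509, -284]]
mast px [265. 252.] 169 zmed 256.5 rect c [ 754.5 -288.8] size [35.  56.6] ang 3.7
   corners [[735, -262], [739, -318], [774, -316], [770, -259]]
side
block px [333. 162.] 430 zmed 189.2 rect c [632.1  68.9] size [69.3 96.4] ang 0.2
   corners [[597, 117], [598, 21], [667, 21], [667, 117]]
blue px [299. 175.] 393 zmed 189.4 rect c [516.4  29.8] size [68.4 90.9] ang 7.2
   corners [[477, 71], [488, -20], [556, -11], [545, 79]]
stand px [317. 185.] 2160 zmed 134.5 rect c [575.7  51.1] size [240. 220.] ang 5.6
   corners [[445, 149], [467, -70], [706, -47], [684, 172]]
yellow px [333. 242.] 3319 zmed 59.6 rect c [ 606.9 -162.4] size [239.4 250.3] ang 6.0
   corners [[475, -51], [501, -299], [739, -274], [713, -25]]
palm px [297. 273.] 391 zmed 187.5 rect c [ 479.  -314.7] size [54.4 57.1] ang 5.7
   corners [[449, -289], [455, -346], [509, -340], [503, -284]]
mast px [401. 239.] 229 zmed 256.2 rect c [ 752.1 -287.8] size [30.1 57.6] ang 5.7
   corners [[734, -261], [740, -318], [770, -315], [764, -258]]
```

The crop confirms it: a large bare block with two brass ports stands on the rear half of the stand. Station yaw is about 0.098 rad with its origin at about (0.588,-0.059). The block is at about (0.634,0.069) with yaw about 0, and the palm is at (0.480,-0.315,0.187).

```bash
cat > go.py <<'E'
from h import *
import sys
def row(x,y,z,yaw,s=None):
    """tool down, tool y axis at world heading yaw; returns share values"""
    s=s or observe(); R0=R.from_rotvec(s['ee_rot'])
    yv=np.array([np.cos(yaw),np.sin(yaw),0]);zv=np.array([0,0,-1.]);xv=np.cross(yv,zv)
    Rt=R.from_matrix(np.c_[xv,yv,zv])
    return np.round(np.r_[R0.inv().apply(np.array([x,y,z])/1000-s['eef_pos'])/.25,(R0.inv()*Rt).as_rotvec()/np.pi],3)
if __name__=='__main__':
    s=observe();M=R.from_rotvec(s['ee_rot']).as_matrix()
    print('t',s['t'],'pos',np.round(s['eef_pos']*1000,1),'yhead',round(np.arctan2(M[1,1],M[0,1]),3),'F',np.round(s['force'],1),'q',np.round(s['qpos'],2),'grip',round(s['grip_width'],3))
    for a in sys.argv[1:]:
        print(a,row(*map(float,a.split(',')),s=s).tolist())
E
python3 go.py 300,300,260,0 420,100,260,0 300,300,260,3.14 400,50,260,3.14
```

```text
t 0.1 pos [182.7 571.  230.4] yhead 1.261 F [ 0.9  0.  -0.1] q [ 1.18  0.13  1.49 -0.    1.52 -0.09] grip 0.085
300,300,260,0 [-0.777, -0.89, -0.117, -0.0, 0.0, 0.401]
420,100,260,0 [-1.478, -1.505, -0.116, -0.0, 0.0, 0.401]
300,300,260,3.14 [-0.777, -0.89, -0.117, -0.0, -0.001, -0.598]
400,50,260,3.14 [-1.463, -1.72, -0.116, -0.0, -0.001, -0.598]
```

```bash
python3 go.py 330,370,260,0.6 
```

```text
t 0.1 pos [182.7 571.  230.4] yhead 1.261 F [ 0.9  0.  -0.1] q [ 1.18  0.13  1.49 -0.    1.52 -0.09] grip 0.085
330,370,260,0.6 [-0.806, -0.586, -0.118, -0.001, 0.0, 0.21]
```

Call:
arm_command --pt "-0.16 -0.12 -0.03 0 0 0.04 0" --pt "-0.32 -0.24 -0.06 0 0 0.08 0" --pt "-0.48 -0.36 -0.09 0 0 0.12 0" --pt "-0.64 -0.48 -0.12 0 0 0.16 0" --pt "-0.8 -0.59 -0.12 0 0 0.21 0" --pt "-0.8 -0.59 -0.12 0 0 0.21 0" --pt "-0.8 -0.59 -0.12 0 0 0.21 0" --pt "-0.8 -0.59 -0.12 0 0 0.21 0" --pt "-0.8 -0.59 -0.12 0 0 0.21 0" --pt "-0.8 -0.59 -0.12 0 0 0.21 0"

```text
t: 1.1
eef_pos: [0.3274, 0.3704, 0.2603]
ee_rot: [-1.46, -2.781, 0.003]
force: [0.9, 1.0, 0.7]
grip_width: 0.0001
```

```bash
python3 go.py 430,150,260,0.3 440,80,260,0.1
```

```text
t 1.1 pos [327.4 370.4 260.3] yhead 0.604 F [0.9 1.  0.7] q [ 0.74 -0.17  1.73 -0.    1.58  0.14] grip 0.0
430,150,260,0.3 [-0.959, -0.163, 0.002, -0.001, 0.0, 0.097]
440,80,260,0.1 [-1.212, -0.289, 0.003, -0.001, 0.0, 0.16]
```

Call:
arm_command --pt "-0.16 -0.03 0 0 0 0.03 0" --pt "-0.32 -0.05 0 0 0 0.06 0" --pt "-0.48 -0.08 0 0 0 0.09 0" --pt "-0.64 -0.11 0 0 0 0.1 0" --pt "-0.8 -0.14 0 0 0 0.1 0" --pt "-0.96 -0.16 0 0 0 0.1 0" --pt "-0.98 -0.16 0 0 0 0.1 0" --pt "-0.98 -0.16 0 0 0 0.1 0" --pt "-0.98 -0.16 0 0 0 0.1 0" --pt "-0.98 -0.16 0 0 0 0.1 0"

```text
t: 2.1
eef_pos: [0.433, 0.1474, 0.2605]
ee_rot: [-1.875, -2.521, 0.003]
force: [0.0, 0.8, -0.4]
grip_width: 0.0001
```

```bash
python3 go.py 450,-80,260,0.1
```

```text
t 2.1 pos [433.  147.4 260.5] yhead 0.292 F [ 0.   0.8 -0.4] q [ 0.22 -0.27  1.82 -0.    1.6  -0.07] grip 0.0
450,-80,260,0.1 [-0.891, -0.197, 0.003, -0.001, 0.0, 0.061]
```

Call:
arm_command --pt "-0.15 -0.03 0 0 0 0.02 0" --pt "-0.3 -0.07 0 0 0 0.04 0" --pt "-0.45 -0.1 0 0 0 0.06 0" --pt "-0.6 -0.13 0 0 0 0.06 0" --pt "-0.75 -0.17 0 0 0 0.06 0" --pt "-0.9 -0.2 0 0 0 0.06 0" --pt "-0.95 -0.21 0 0 0 0.06 0" --pt "-0.95 -0.21 0 0 0 0.06 0" --pt "-0.95 -0.21 0 0 0 0.06 0" --pt "-0.95 -0.21 0 0 0 0.06 0"

```text
t: 3.1
eef_pos: [0.4512, -0.0936, 0.2609]
ee_rot: [-2.101, -2.335, 0.003]
force: [-0.1, 0.1, 1.0]
grip_width: 0.0001
```

```bash
python3 go.py 471,-315,230,0.1
```

```text
t 3.1 pos [451.2 -93.6 260.9] yhead 0.105 F [-0.1  0.1  1. ] q [-0.31 -0.26  1.81 -0.    1.6  -0.42] grip 0.0
471,-315,230,0.1 [-0.889, -0.014, 0.124, -0.0, 0.0, 0.002]
```

Call:
arm_command --pt "-0.15 0 0.02 0 0 0 0" --pt "-0.3 0 0.04 0 0 0 0" --pt "-0.45 0 0.06 0 0 0 0" --pt "-0.6 0 0.08 0 0 0 0" --pt "-0.75 -0.01 0.1 0 0 0 0" --pt "-0.87 -0.01 0.12 0 0 0 0" --pt "-0.89 -0.015 0.12 0 0 0 0" --pt "-0.89 -0.015 0.12 0 0 0 0" --pt "-0.89 -0.015 0.12 0 0 0 0" --pt "-0.89 -0.015 0.12 0 0 0 0"

```text
t: 4.1
eef_pos: [0.4713, -0.3138, 0.2315]
ee_rot: [2.099, 2.337, -0.002]
force: [0.7, 0.0, -0.8]
grip_width: -0.0004
```

```bash
python3 go.py 471,-316,60,0.1
python3 -c "
from h import *
grab('side','side1.png');f=grab('scene','scene1.png')
cv2.imwrite('pics/s1c.png',cv2.resize(f['image'][140:300,170:350],None,fx=4,fy=3.6)[:,:,::-1])"
```

```text
t 4.1 pos [ 471.3 -313.8  231.5] yhead 0.107 F [ 0.7  0.  -0.8] q [-0.68  0.04  1.58 -0.    1.52 -0.78] grip -0.0
471,-316,60,0.1 [-0.008, -0.001, 0.686, -0.0, 0.0, 0.002]
```

View pics/s1c.png

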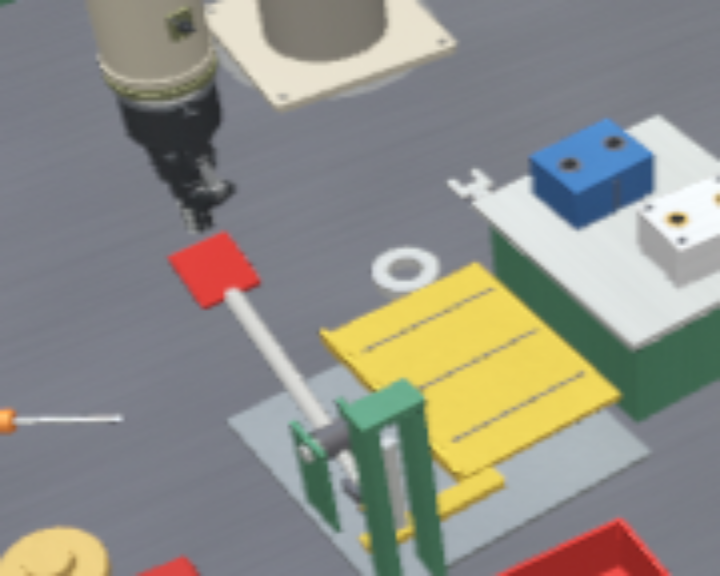

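The shut fingers hang above the red palm, at crop (205,225) and (215,268). Pushing down to z of about 60 mm first.

Call:
arm_command --pt "0 0 0.09 0 0 0 0" --pt "0 0 0.17 0 0 0 0" --pt "0 0 0.25 0 0 0 0" --pt "0 0 0.33 0 0 0 0" --pt "0 0 0.41 0 0 0 0" --pt "0 0 0.49 0 0 0 0" --pt "0 0 0.57 0 0 0 0" --pt "0 0 0.63 0 0 0 0" --pt "0 0 0.68 0 0 0 0" --pt "0 0 0.68 0 0 0 0"

```text
t: 5.2
eef_pos: [0.4734, -0.3151, 0.0636]
ee_rot: [2.095, 2.333, -0.001]
force: [1.1, 0.9, 14.5]
grip_width: -0.0001
```

```bash
python3 go.py 471,-316,44,0.1
python3 -c "
from m2 import *
f=grab('side','side2.png');meas(f,['palm','yellow'])
cv2.imwrite('pics/s2c.png',cv2.resize(f['image'][180:330,260:440],None,fx=4,fy=4)[:,:,::-1])"
```

```text
t 5.2 pos [ 473.4 -315.1   63.6] yhead 0.108 F [ 1.1  0.9 14.5] q [-0.68  0.19  1.75 -0.    1.21 -0.78] grip -0.0
471,-316,44,0.1 [-0.002, -0.01, 0.079, 0.001, 0.002, 0.002]
palm px [296. 298.] 223 zmed 60.5 rect c [ 468.9 -323.4] size [57.  43.4] ang 6.0
   corners [[438, -305], [443, -348], [500, -342], [495, -299]]
yellow px [340. 238.] 2754 zmed 85.0 rect c [ 634.  -152.4] size [257.7 216.7] ang 83.3
   corners [[511, -268], [727, -293], [757, -37], [541, -12]]
```

View pics/s2c.png

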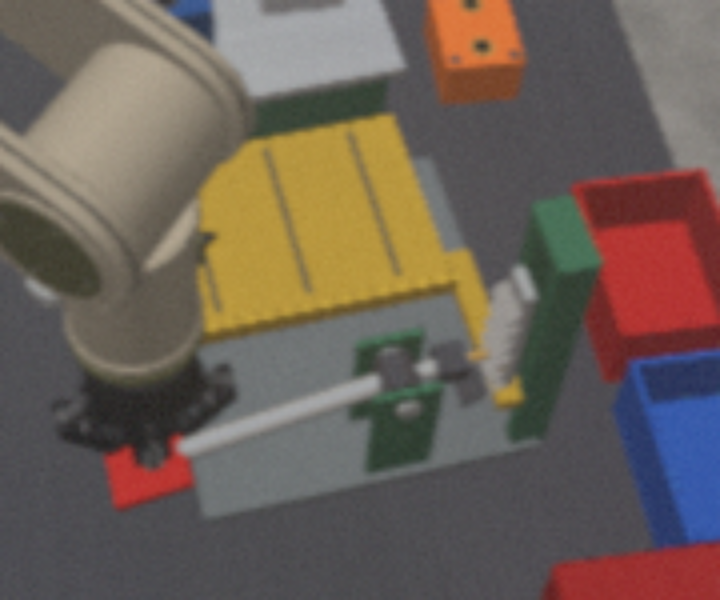

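Call:
arm_command --pt "0 0 0.03 0 0 0 0" --pt "0 0 0.06 0 0 0 0" --pt "0 0 0.08 0 0 0 0" --pt "0 0 0.09 0 0 0 0" --pt "0 0 0.09 0 0 0 0" --pt "0 0 0.095 0 0 0 0" --pt "0 0 0.095 0 0 0 0" --pt "0 0 0.095 0 0 0 0" --pt "0 0 0.095 0 0 0 0" --pt "0 0 0.095 0 0 0 0"

```text
t: 6.25
eef_pos: [0.4777, -0.3156, 0.045]
ee_rot: [2.088, 2.329, 0.003]
force: [4.1, 7.0, 19.2]
grip_width: 0.0001
```

```bash
python3 go.py 471,-316,210,0.1
python3 -c "
from m2 import *
f=grab('side','side3.png');meas(f,['palm','yellow'])"
```

```text
t 6.25 pos [ 477.7 -315.6   45. ] yhead 0.109 F [ 4.1  7.  19.2] q [-0.67  0.21  1.75  0.    1.16 -0.78] grip 0.0
471,-316,210,0.1 [-0.004, -0.02, -0.66, 0.003, 0.003, 0.003]
palm px [299. 301.] 201 zmed 41.3 rect c [ 474.8 -322.5] size [55.6 42.3] ang 6.4
   corners [[445, -305], [450, -347], [505, -340], [500, -298]]
yellow px [341. 237.] 2654 zmed 90.3 rect c [ 642.7 -147.2] size [243.4 224.6] ang 72.8
   corners [[499, -230], [714, -297], [786, -64], [572, 2]]
```

Call:
arm_command --pt "0 -0.01 -0.08 0 0 0 0" --pt "0 -0.02 -0.18 0 0 0 0" --pt "0 -0.02 -0.28 0 0 0 0" --pt "0 -0.02 -0.38 0 0 0 0" --pt "0 -0.02 -0.48 0 0 0 0" --pt "0 -0.02 -0.58 0 0 0 0" --pt "0 -0.02 -0.65 0 0 0 0" --pt "0 -0.02 -0.65 0 0 0 0" --pt "0 -0.02 -0.65 0 0 0 0" --pt "0 -0.02 -0.65 0 0 0 0"

```text
t: 7.3
eef_pos: [0.4702, -0.3142, 0.2057]
ee_rot: [2.09, 2.331, 0.003]
force: [-1.1, 0.0, -0.6]
grip_width: 0.0
```

```bash
python3 go.py 471,-316,38,0.1
python3 -c "
from m2 import *
f=grab('side','side4.png');meas(f,['palm','yellow'])"
```

```text
t 7.3 pos [ 470.2 -314.2  205.7] yhead 0.109 F [-1.1  0.  -0.6] q [-0.68  0.04  1.63  0.    1.46 -0.79] grip 0.0
471,-316,38,0.1 [-0.003, -0.004, 0.671, 0.003, 0.002, 0.003]
palm px [299. 275.] 298 zmed 185.0 rect c [ 478.8 -315.1] size [54.9 56.9] ang 5.5
   corners [[449, -289], [454, -346], [509, -341], [503, -284]]
yellow px [339. 236.] 2873 zmed 90.2 rect c [ 627.6 -148.5] size [246.5 227.5] ang 83.9
   corners [[501, -259], [728, -283], [754, -38], [528, -14]]
```

Call:
arm_command --pt "0 0 0.1 0 0 0 0" --pt "0 0 0.2 0 0 0 0" --pt "0 0 0.3 0 0 0 0" --pt "0 0 0.4 0 0 0 0" --pt "0 0 0.5 0 0 0 0" --pt "0 0 0.58 0 0 0 0" --pt "0 0 0.64 0 0 0 0" --pt "0 0 0.67 0 0 0 0" --pt "0 0 0.67 0 0 0 0" --pt "0 0 0.67 0 0 0 0"

```text
t: 8.35
eef_pos: [0.473, -0.3161, 0.0399]
ee_rot: [2.088, 2.329, 0.004]
force: [-2.2, 1.4, 16.9]
grip_width: -0.0004
```

```bash
python3 go.py 471,-316,207,0.1
python3 -c "
from m2 import *
f=grab('side','side5.png');meas(f,['palm','yellow'])"
```

```text
t 8.35 pos [ 473.  -316.1   39.9] yhead 0.109 F [-2.2  1.4 16.9] q [-0.68  0.21  1.77  0.    1.15 -0.79] grip -0.0
471,-316,207,0.1 [-0.005, -0.001, -0.668, 0.004, 0.003, 0.003]
palm px [300. 301.] 180 zmed 41.1 rect c [ 476.3 -324.4] size [55.2 40.1] ang 1.6
   corners [[448, -305], [449, -345], [504, -344], [503, -304]]
yellow px [341. 234.] 2728 zmed 110.9 rect c [ 640.6 -143.9] size [236.4 221.7] ang 77.3
   corners [[506, -235], [723, -284], [775, -53], [558, -4]]
```

Platform is at 111 mm now. Next stroke.

Call:
arm_command --pt "0 0 -0.1 0 0 0 0" --pt "0 0 -0.2 0 0 0 0" --pt "0 0 -0.3 0 0 0 0" --pt "0 0 -0.4 0 0 0 0" --pt "0 0 -0.5 0 0 0 0" --pt "0 0 -0.6 0 0 0 0" --pt "0 0 -0.67 0 0 0 0" --pt "0 0 -0.67 0 0 0 0" --pt "0 0 -0.67 0 0 0 0" --pt "0 0 -0.67 0 0 0 0"

```text
t: 9.4
eef_pos: [0.4701, -0.3141, 0.2049]
ee_rot: [2.09, 2.331, 0.003]
force: [0.3, 0.0, -0.9]
grip_width: -0.0005
```

Call:
arm_command --pt "0 0 0.1 0 0 0 0" --pt "0 0 0.2 0 0 0 0" --pt "0 0 0.3 0 0 0 0" --pt "0 0 0.4 0 0 0 0" --pt "0 0 0.5 0 0 0 0" --pt "0 0 0.58 0 0 0 0" --pt "0 0 0.64 0 0 0 0" --pt "0 0 0.67 0 0 0 0" --pt "0 0 0.67 0 0 0 0" --pt "0 0 0.67 0 0 0 0"

```text
t: 10.4
eef_pos: [0.4729, -0.3157, 0.0396]
ee_rot: [2.088, 2.33, 0.004]
force: [-4.5, 4.1, 23.6]
grip_width: 0.0001
```

```bash
python3 go.py 471,-316,207,0.1
python3 -c "
from m2 import *
f=grab('side','side6.png');meas(f,['palm','yellow'])"
```

```text
t 10.4 pos [ 472.9 -315.7   39.6] yhead 0.109 F [-4.5  4.1 23.6] q [-0.68  0.21  1.77  0.    1.15 -0.79] grip 0.0
471,-316,207,0.1 [-0.006, -0.001, -0.67, 0.003, 0.002, 0.003]
palm px [300. 301.] 181 zmed 41.4 rect c [ 477.1 -324.1] size [55.7 38.8] ang 1.3
   corners [[449, -305], [450, -344], [505, -343], [504, -304]]
yellow px [342. 230.] 2728 zmed 131.0 rect c [ 638.4 -141.5] size [234.3 222.1] ang 79.7
   corners [[508, -237], [727, -277], [769, -46], [550, -6]]
```

The platform reads 131 mm, so it is at or near its maximum. One more stroke to be sure.

Call:
arm_command --pt "0 0 -0.1 0 0 0 0" --pt "0 0 -0.2 0 0 0 0" --pt "0 0 -0.3 0 0 0 0" --pt "0 0 -0.4 0 0 0 0" --pt "0 0 -0.5 0 0 0 0" --pt "0 0 -0.6 0 0 0 0" --pt "0 0 -0.67 0 0 0 0" --pt "0 0 -0.67 0 0 0 0" --pt "0 0 -0.67 0 0 0 0" --pt "0 0 -0.67 0 0 0 0"

```text
t: 11.45
eef_pos: [0.47, -0.3138, 0.2045]
ee_rot: [2.091, 2.332, 0.004]
force: [-0.3, -0.0, -0.6]
grip_width: 0.0002
```

Call:
arm_command --pt "0 0 0.1 0 0 0 0" --pt "0 0 0.2 0 0 0 0" --pt "0 0 0.3 0 0 0 0" --pt "0 0 0.4 0 0 0 0" --pt "0 0 0.5 0 0 0 0" --pt "0 0 0.58 0 0 0 0" --pt "0 0 0.64 0 0 0 0" --pt "0 0 0.67 0 0 0 0" --pt "0 0 0.67 0 0 0 0" --pt "0 0 0.67 0 0 0 0"

```text
t: 12.45
eef_pos: [0.4723, -0.3145, 0.0393]
ee_rot: [2.09, 2.332, 0.005]
force: [-7.3, 8.3, 29.0]
grip_width: 0.0001
```

```bash
python3 go.py 471,-316,207,0.1
python3 -c "
from m2 import *
f=grab('side','side7.png');meas(f,['palm','yellow'])"
```

```text
t 12.45 pos [ 472.3 -314.5   39.3] yhead 0.109 F [-7.3  8.3 29. ] q [-0.68  0.21  1.77  0.    1.15 -0.79] grip 0.0
471,-316,207,0.1 [-0.009, 0.0, -0.671, 0.003, 0.002, 0.003]
palm px [300. 301.] 179 zmed 41.1 rect c [ 476.  -324.2] size [43.7 55.7] ang 86.3
   corners [[447, -344], [502, -348], [505, -304], [450, -301]]
yellow px [342. 230.] 2723 zmed 131.3 rect c [ 638.7 -141.8] size [235.7 222.2] ang 79.4
   corners [[508, -237], [726, -278], [770, -46], [551, -5]]
```

Call:
arm_command --pt "0 0 -0.1 0 0 0 0" --pt "0 0 -0.2 0 0 0 0" --pt "0 0 -0.3 0 0 0 0" --pt "0 0 -0.4 0 0 0 0" --pt "0 0 -0.5 0 0 0 0" --pt "0 0 -0.6 0 0 0 0" --pt "0 0 -0.7 0 0 0 0" --pt "0 0 -0.8 0 0 0 0" --pt "0 0 -0.88 0 0 0 0" --pt "0 0 -0.88 0 0 0 0"

```text
t: 13.5
eef_pos: [0.4709, -0.3142, 0.2611]
ee_rot: [2.088, 2.329, 0.005]
force: [1.4, -1.1, 0.5]
grip_width: -0.0
```

```bash
python3 go.py 540,-80,265,0 
python3 -c "
from m2 import *
f=grab('side','side8.png');meas(f,['palm','yellow','block','blue'])"
```

```text
t 13.5 pos [ 470.9 -314.2  261.1] yhead 0.109 F [ 1.4 -1.1  0.5] q [-0.68  0.01  1.56  0.    1.56 -0.79] grip -0.0
540,-80,265,0 [0.901, 0.377, -0.018, 0.004, 0.002, 0.035]
palm px [297. 274.] 393 zmed 187.9 rect c [ 479.2 -314.9] size [55.3 56.6] ang 4.7
   corners [[449, -289], [454, -345], [509, -341], [504, -284]]
yellow px [339. 229.] 2998 zmed 131.4 rect c [ 627.8 -141.7] size [235.4 237.9] ang 81.1
   corners [[492, -240], [727, -276], [764, -44], [529, -7]]
block px [333. 162.] 425 zmed 189.5 rect c [632.2  70.3] size [69.7 93.4] ang 0.1
   corners [[597, 117], [597, 24], [667, 24], [667, 117]]
blue px [307. 175.] 101 zmed 189.7 rect c [541.1  30.8] size [21.3 84.7] ang 2.9
   corners [[528, 73], [533, -12], [554, -11], [550, 74]]
```

Call:
arm_command --pt "0.15 0.06 -0.02 0 0 0.01 0" --pt "0.3 0.12 -0.02 0 0 0.02 0" --pt "0.45 0.19 -0.02 0 0 0.03 0" --pt "0.6 0.25 -0.02 0 0 0.035 0" --pt "0.75 0.31 -0.02 0 0 0.035 0" --pt "0.9 0.38 -0.02 0 0 0.035 0" --pt "0.98 0.41 -0.02 0 0 0.035 0" --pt "0.98 0.41 -0.02 0 0 0.035 45" --pt "0.98 0.41 -0.02 0 0 0.035 45" --pt "0.98 0.41 -0.02 0 0 0.035 45"

```text
t: 14.55
eef_pos: [0.5448, -0.0598, 0.2622]
ee_rot: [2.217, 2.213, 0.004]
force: [0.2, -0.1, 0.3]
grip_width: 0.0386
```

```bash
python3 go.py 633,152,265,0 633,152,149,0
```

```text
t 14.55 pos [544.8 -59.8 262.2] yhead -0.002 F [ 0.2 -0.1  0.3] q [-0.2  -0.03  1.6  -0.    1.56 -0.2 ] grip 0.039
633,152,265,0 [0.848, 0.352, -0.012, 0.003, 0.002, -0.0]
633,152,149,0 [0.85, 0.348, 0.452, 0.003, 0.002, -0.0]
```

Call:
arm_command --pt "0.15 0.06 -0.02 0 0 0 45" --pt "0.3 0.12 -0.02 0 0 0 45" --pt "0.45 0.19 -0.02 0 0 0 45" --pt "0.6 0.25 -0.02 0 0 0 45" --pt "0.75 0.31 -0.01 0 0 0 45" --pt "0.85 0.352 -0.01 0 0 0 45" --pt "0.85 0.352 -0.01 0 0 0 45" --pt "0.85 0.352 0.08 0 0 0 45" --pt "0.85 0.352 0.16 0 0 0 45" --pt "0.85 0.352 0.2 0 0 0 45"

```text
t: 15.55
eef_pos: [0.6325, 0.1502, 0.2093]
ee_rot: [2.22, 2.212, -0.001]
force: [-0.0, 0.6, -0.1]
grip_width: 0.0382
```

```bash
python3 go.py 633,152,149,0
python3 -c "
from m2 import *
f=grab('side','side9.png')
cv2.imwrite('pics/s9c.png',cv2.resize(f['image'][80:280,240:440],None,fx=3,fy=3)[:,:,::-1])
f=grab('scene','scene9.png')
cv2.imwrite('pics/c9c.png',cv2.resize(f['image'][130:280,260:420],None,fx=4,fy=4)[:,:,::-1])"
```

```text
t 15.55 pos [632.5 150.2 209.3] yhead -0.003 F [-0.   0.6 -0.1] q [ 0.16  0.27  1.37 -0.01  1.5   0.16] grip 0.038
633,152,149,0 [0.009, 0.001, 0.241, 0.002, 0.002, -0.001]
```

View pics/c9c.png

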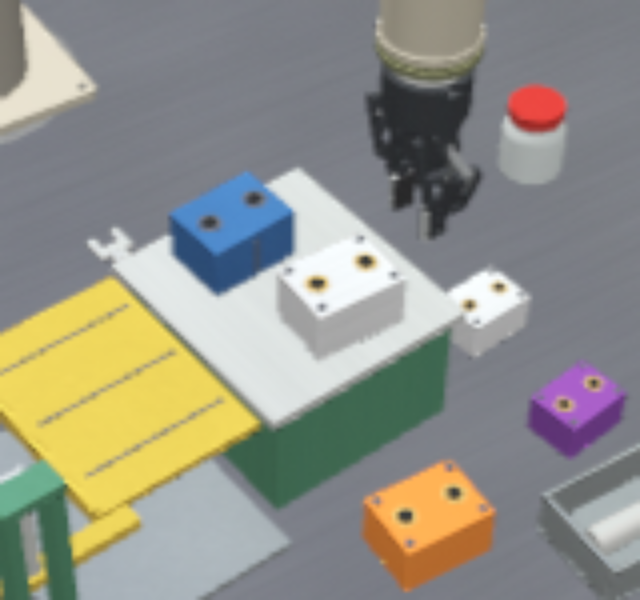

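View pics/s9c.png

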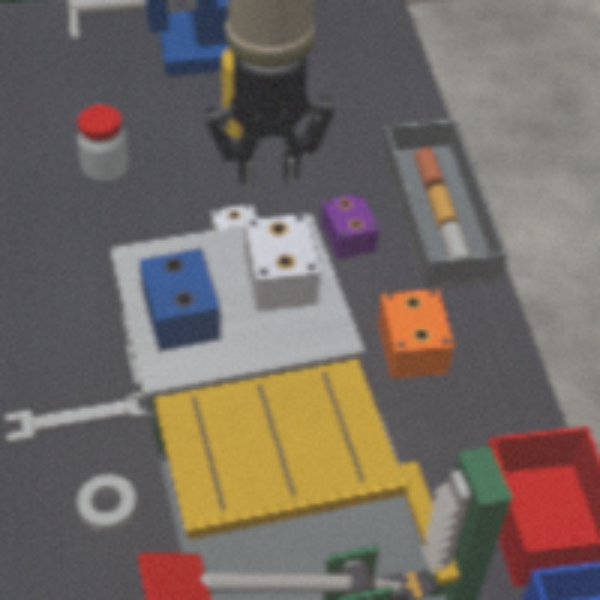

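The fingers straddle the block's width behind its left face (side crop: fingers at (243,170) and (293,170), block at (283,250)). The platform is level with the stand. Descending.

Call:
arm_command --pt "0 0 0.05 0 0 0 45" --pt "0 0 0.1 0 0 0 45" --pt "0 0 0.15 0 0 0 45" --pt "0.005 0 0.2 0 0 0 45" --pt "0.01 0 0.24 0 0 0 45" --pt "0.01 0 0.24 0 0 0 45" --pt "0.01 0 0.24 0 0 0 45" --pt "-0.03 0 0.24 0 0 0 45" --pt "-0.06 0 0.24 0 0 0 45" --pt "-0.07 0 0.24 0 0 0 45"

```text
t: 16.65
eef_pos: [0.633, 0.1314, 0.1504]
ee_rot: [2.22, 2.211, -0.001]
force: [0.1, 0.9, -0.5]
grip_width: 0.0383
```

```bash
python3 go.py 633,60,149,0
python3 -c "
from m2 import *
f=grab('side','side10.png');meas(f,['block','blue'])
cv2.imwrite('pics/s10c.png',cv2.resize(f['image'][80:280,240:440],None,fx=3,fy=3)[:,:,::-1])"
```

```text
t 16.65 pos [633.  131.4 150.4] yhead -0.004 F [ 0.1  0.9 -0.5] q [ 0.13  0.3   1.45 -0.01  1.39  0.13] grip 0.038
633,60,149,0 [-0.286, 0.001, 0.007, 0.002, 0.002, -0.001]
block px [333. 162.] 454 zmed 189.4 rect c [631.3  80. ] size [ 70.9 116.4] ang 2.6
   corners [[593, 137], [599, 20], [669, 23], [664, 140]]
blue px [299. 175.] 397 zmed 189.4 rect c [516.4  27.5] size [68.1 87.7] ang 7.0
   corners [[477, 67], [488, -20], [555, -12], [545, 75]]
```

View pics/s10c.png

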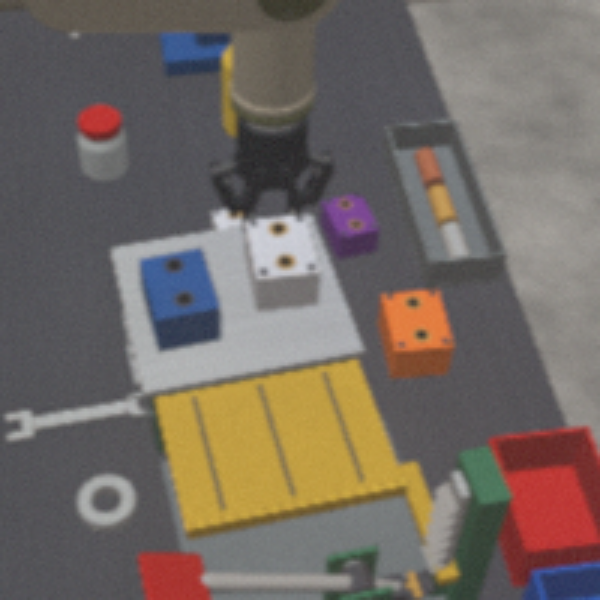

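Fingers are just behind the block, nothing disturbed. Pushing 100 mm along -y.

Call:
arm_command --pt "-0.03 0 0.005 0 0 0 45" --pt "-0.07 0 0.005 0 0 0 45" --pt "-0.11 0 0.005 0 0 0 45" --pt "-0.15 0 0.005 0 0 0 45" --pt "-0.19 0 0.005 0 0 0 45" --pt "-0.23 0 0.005 0 0 0 45" --pt "-0.27 0 0.005 0 0 0 45" --pt "-0.31 0 0.005 0 0 0 45" --pt "-0.34 0 0.005 0 0 0 45" --pt "-0.36 0 0.005 0 0 0 45"

```text
t: 17.7
eef_pos: [0.6326, 0.0406, 0.1496]
ee_rot: [2.221, 2.21, -0.001]
force: [0.4, 4.5, 2.1]
grip_width: 0.0386
```

```bash
python3 go.py 633,-20,149,0
python3 -c "
from m2 import *
f=grab('side','side11.png');meas(f,['block','blue'])
cv2.imwrite('pics/s11c.png',cv2.resize(f['image'][80:280,240:440],None,fx=3,fy=3)[:,:,::-1])"
```

```text
t 17.7 pos [632.6  40.6 149.6] yhead -0.005 F [0.4 4.5 2.1] q [-0.01  0.26  1.49 -0.01  1.38 -0.01] grip 0.039
633,-20,149,0 [-0.242, 0.003, 0.004, 0.002, 0.002, -0.002]
block px [337. 182.] 493 zmed 189.5 rect c [632.7 -12.3] size [102.5  71.5] ang 89.9
   corners [[597, -63], [668, -64], [669, 39], [597, 39]]
blue px [299. 175.] 391 zmed 189.4 rect c [516.5  28. ] size [68.5 90.6] ang 5.9
   corners [[478, 69], [487, -21], [555, -14], [546, 77]]
```

View pics/s11c.png

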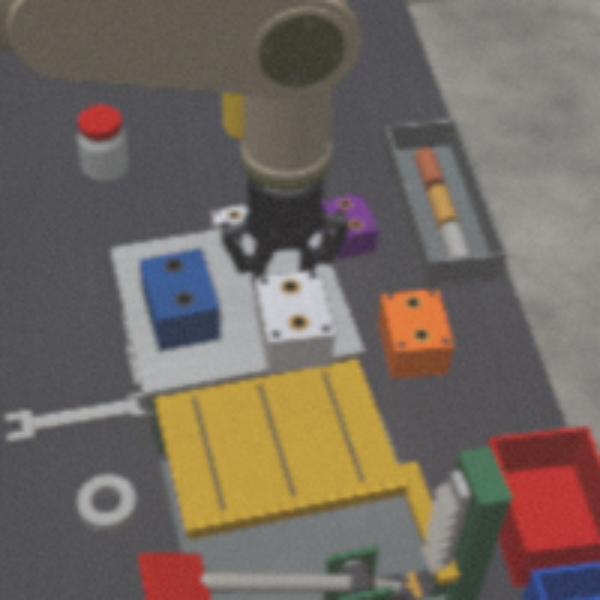

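Block stays square (yaw about 0, centre about (0.633,-0.018)). About 120 mm remain, and I'll go in two steps.

Call:
arm_command --pt "-0.03 0 0 0 0 0 45" --pt "-0.06 0 0 0 0 0 45" --pt "-0.09 0 0 0 0 0 45" --pt "-0.12 0 0 0 0 0 45" --pt "-0.15 0 0 0 0 0 45" --pt "-0.18 0 0 0 0 0 45" --pt "-0.21 0 0 0 0 0 45" --pt "-0.24 0 0 0 0 0 45" --pt "-0.27 0 0 0 0 0 45" --pt "-0.28 0 0 0 0 0 45"

```text
t: 18.75
eef_pos: [0.6317, -0.0313, 0.1494]
ee_rot: [2.223, 2.209, -0.003]
force: [-0.2, 2.8, -1.3]
grip_width: 0.0384
```

```bash
python3 go.py 633,-81,149,0
python3 -c "
from m2 import *
f=grab('side','side12.png');meas(f,['block','blue'])
cv2.imwrite('pics/s12c.png',cv2.resize(f['image'][80:280,240:440],None,fx=3,fy=3)[:,:,::-1])"
```

```text
t 18.75 pos [631.7 -31.3 149.4] yhead -0.006 F [-0.2  2.8 -1.3] q [-0.13  0.26  1.49 -0.01  1.38 -0.12] grip 0.038
633,-81,149,0 [-0.199, 0.006, 0.003, 0.001, 0.002, -0.002]
block px [341. 200.] 530 zmed 187.7 rect c [631.8 -80.4] size [111.4  71.8] ang 89.4
   corners [[595, -136], [667, -136], [668, -25], [596, -24]]
blue px [299. 175.] 399 zmed 189.5 rect c [516.   29.9] size [68.  89.5] ang 6.0
   corners [[478, 71], [487, -18], [555, -11], [545, 78]]
```

View pics/s12c.png

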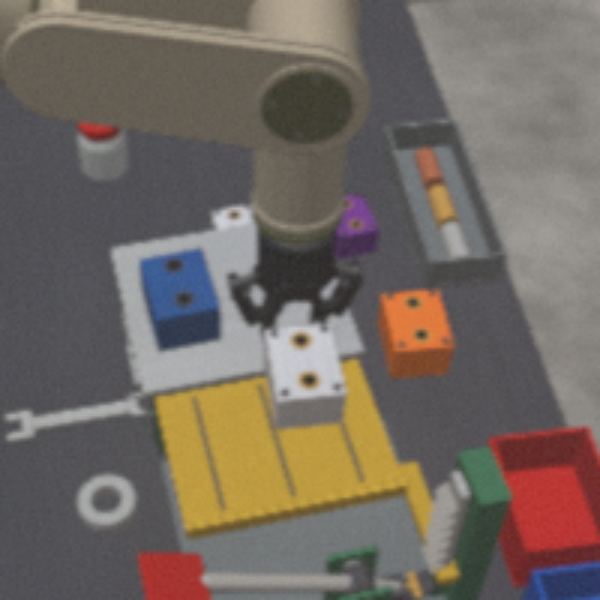

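Call:
arm_command --pt "-0.03 0.003 0 0 0 0 45" --pt "-0.06 0.003 0 0 0 0 45" --pt "-0.09 0.003 0 0 0 0 45" --pt "-0.12 0.003 0 0 0 0 45" --pt "-0.14 0.003 0 0 0 0 45" --pt "-0.16 0.003 0 0 0 0 45" --pt "-0.18 0.003 0 0 0 0 45" --pt "-0.195 0.003 0 0 0 0 45" --pt "-0.2 0.003 0 0 0 0 45" --pt "-0.2 0.003 0 0 0 0 45"

```text
t: 19.8
eef_pos: [0.6323, -0.0818, 0.1499]
ee_rot: [2.223, 2.208, -0.003]
force: [-0.3, 0.4, -0.1]
grip_width: 0.0389
```

Call:
arm_command --pt "0.04 0 0 0 0 0 45" --pt "0.1 0 0 0 0 0 45" --pt "0.16 0 0 0 0 0 45" --pt "0.22 0 -0.06 0 0 0 45" --pt "0.28 0 -0.16 0 0 0 45" --pt "0.3 0 -0.26 0 0 0 45" --pt "0.32 0 -0.36 0 0 0 45" --pt "0.4 0 -0.44 0 0 0 45" --pt "0.5 0 -0.48 0 0 0 45" --pt "0.55 0 -0.48 0 0 0 45"

```text
t: 20.8
eef_pos: [0.6337, 0.0596, 0.2728]
ee_rot: [2.218, 2.208, 0.003]
force: [-0.2, -0.7, 0.9]
grip_width: 0.0384
```

```bash
python3 go.py
python3 -c "
from m2 import *
f=grab('side','side13.png');meas(f,['block','blue','yellow','palm'])
cv2.imwrite('pics/s13c.png',cv2.resize(f['image'][80:330,230:440],None,fx=2.4,fy=2.4)[:,:,::-1])
f=grab('scene','scene13.png');meas(f,['block','blue','yellow'])
cv2.imwrite('pics/c13c.png',cv2.resize(f['image'][130:300,200:400],None,fx=3.5,fy=3.5)[:,:,::-1])"
```

```text
t 20.8 pos [633.7  59.6 272.8] yhead -0.004 F [-0.2 -0.7  0.9] q [ 0.02  0.21  1.33 -0.01  1.6   0.02] grip 0.038
block px [344. 214.] 531 zmed 186.3 rect c [ 631.3 -139.3] size [69.9 92.1] ang 0.6
   corners [[596, -94], [597, -186], [667, -185], [666, -93]]
blue px [299. 175.] 395 zmed 189.3 rect c [516.2  30.3] size [67.8 91. ] ang 6.1
   corners [[478, 72], [487, -19], [555, -11], [545, 79]]
yellow px [330. 233.] 2677 zmed 131.5 rect c [ 607.  -162.7] size [239.8 246.1] ang 5.9
   corners [[475, -53], [500, -297], [739, -273], [714, -28]]
palm px [297. 273.] 385 zmed 188.1 rect c [ 479.  -314.4] size [54.4 57.5] ang 5.5
   corners [[449, -288], [455, -346], [509, -340], [503, -283]]
block px [291. 223.] 371 zmed 187.0 rect c [ 636.8 -141. ] size [90.8 76.1] ang 89.9
   corners [[599, -186], [675, -186], [675, -96], [599, -96]]
blue px [317. 184.] 322 zmed 190.0 rect c [521.8  29. ] size [78.1 92.7] ang 3.1
   corners [[480, 73], [485, -19], [563, -15], [558, 77]]
yellow px [283. 232.] 1758 zmed 131.7 rect c [ 607.5 -149.9] size [248.7 221. ] ang 5.1
   corners [[474, -51], [493, -271], [741, -249], [722, -29]]
```

View pics/s13c.png

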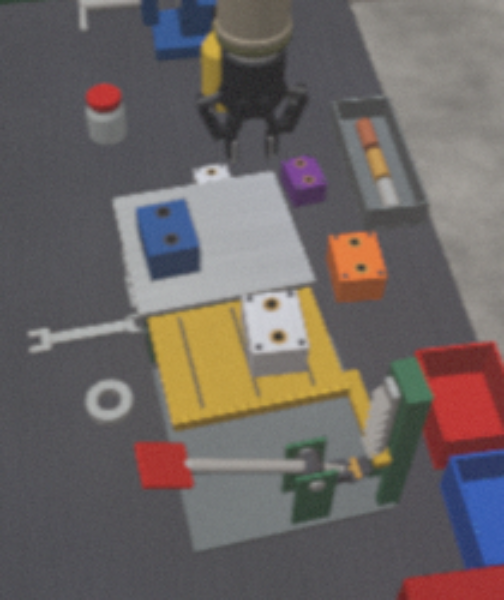

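View pics/c13c.png

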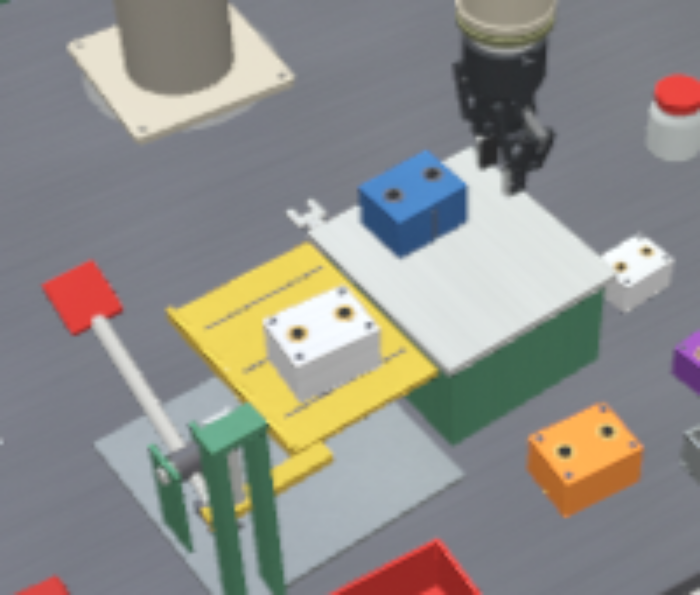

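Both views show the block flat and well inside the platform (side crop (275,330), scene crop (322,340)). Its top at 186.5 mm is the platform's 131.5 mm plus 55 mm. The casing, lever and the other visible things are unmoved, and the arm is clear.

```bash
python3 -c "
from rig import ticket
print(ticket.sign_off())"
```

```text
the job is handed in; nothing more can be done
None
```

The valve block now rests wholly on the fully raised platform, and I handed the job in at about 21 s.

- **Pumping:** I made four full lever strokes. The platform read 60, then 90, 111, 131 and 131 mm. The last stroke gained nothing, so it is at its limit, about 3.5 mm under the stand's top. The first stroke's gain read 30 mm, a little over the stated 28, within camera error. I paused near the bottom of that stroke to look, then finished it without letting the lever back up.
- **Sliding:** I pushed the block across with two spread fingertips low on its left face, about 210 mm. It stayed flat and square to the push.
- **Last checks:** The block's centre is at about (0.633, -0.140), lying flat with its top at 186.5 mm. It has about 30 mm or more to the lip, the gap and the platform edges. The casing measured within 2 mm of its start pose from both cameras, the lever had sprung back up, and the gripper was clear. The other things looked unmoved in the pictures, though I did not measure them.

The two cameras differed by up to about 5 mm in x on the block and the casing. The highest force I read at the end of a move call was about 31 N, with shut fingers on the palm plate. No check failed.

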